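# Set the mail feeder's separator with a setting gauge

## Task

Set the feed separator of the mailing machine with the yellow-handled setting gauge: with the separator lever still up, lay the gauge flat on the two black feed belts and slide its blade straight in through the slot under the upright metal front plate, until the plate stands over the red band on the blade. Then push the lever with the green cross grip down until the separator roller rests on the blade, and leave the gauge nipped there. Leave the blue-handled gauge and the other things on the counter where they are.

Things in the scene. Friction and masses are not known exactly. Their poses are not given: they have to be found in the camera images.
- gauge_yellow: the gauge to use, loose, about 160 g: flat aluminium blade 180 long (x), 40 wide (y), 6 thick, with an upright yellow grip near its rear. Origin: centre of the blade's underside; x points to the nose (at +90), z up. Grip block: x -86 to -26, 16 wide in y, from the blade's top (z = 6) up to z = 44. A red band 16 wide crosses the blade from x = +2 to +18
- gauge_yellow_grip (a point): the point to pinch on the yellow grip: 28 above the blade's underside, at x = -56 of the gauge; close the fingers along the gauge's y
- gauge_yellow_band (a point): middle of the red band, on the blade's underside, at x = +10 of the gauge
- gauge_blue: a second setting gauge of the same shape with a blue grip and a 10 mm thick blade; not used here. The two gauges may lie in each other's place. Origin: centre of the blade's underside, axes as on the yellow one
- feeder: the mailing machine, fixed, grey, 300 deep, 610 long, its feed deck 85 above the counter. Origin: on the counter below point throat; x points away from the operator, mail runs along -y (operator's right), z up. Deck open from the front plate to y = +188; beside the feed line only a wall at x = +103, 28 high, and a guide at x = -105, 18 high. Hood from y = -92 (x over -62), top 95 above the deck
- throat (a point): on the deck, mid feed line between the two black belts, under the outer (+y) face of the upright metal front plate; axes as the feeder. Plate 6 thick, 120 wide between side cheeks; the slot under it is 18 high, its top 68 above the deck. At the end the red band lies here, the gauge's x along the feeder's -y
- separator (a joint): angle of the separator lever and roller, one piece turning about a shaft along the feeder's x: 0 = fully raised (gap under the roller 26), growing as the lever is pushed down towards the feeder's -y, to 0.74 (gap 2). The roller meets the yellow gauge's 6 mm blade at 0.58 (a 10 mm blade at 0.44). The lever stays where it is left; about 2 N at its grip moves it
- lever_grip (a point): middle of the green cross grip at the end of the lever: a round bar of 20 diameter and 56 long, lying along the feeder's x on the operator's side of the separator; it can be pushed down from above. It leans towards the feeder's -y and stands 60 degrees above level at joint 0, 27 degrees at 0.58
- lever_pivot (a point): point on the lever's hinge axis (which runs along the feeder's x), level with the point lever_grip, 110 from it; 50 above the deck and 25 behind (-y) the front plate's outer face
- stamp: bystander: self-inking stamp, black with a red top, 66 by 34 by 86 high; origin at the centre of its underside
- stapler: bystander: red stapler, 150 by 36 by 53 high, in front of the machine; origin at the centre of its underside
- tape: bystander: grey tape dispenser, 150 by 60 by 98 high, in front of the machine; origin at the centre of its underside
- bottle: bystander: white bottle with a blue cap, 60 diameter, 120 high; origin at the centre of its underside
- pens: bystander: dark metal cup, 76 diameter, 100 high; origin at the centre of its underside

How it is judged:
On the way:
1. with the lever still up, the yellow gauge lies flat on the belts, its blade straight in the slot up to the red band (y of gauge_yellow_band in the frame of throat between -0.009 and 0.009 m and x of gauge_yellow_band in the frame of throat between -0.015 and 0.015 m and z of gauge_yellow_band in the frame of throat below 0.005 m and angle between the x axis of gauge_yellow and the y axis of throat, either way round below 0.14 rad and angle between gauge_yellow's own z axis and vertical below 0.08 rad and value of joint separator below 0.4 rad), for 0.2 s.
At the end, for the whole second after the job is handed in: The yellow gauge lies at rest, flat on the deck (0.06 rad), straight along the feed (0.14 rad) and on its middle (15 mm), its red band's middle within 9 mm of the front plate's outer face; the lever is down with the roller on the blade (joint 0.51 to 0.66, about 2 mm) (y of gauge_yellow_band in the frame of throat between -0.009 and 0.009 m and x of gauge_yellow_band in the frame of throat between -0.015 and 0.015 m and z of gauge_yellow_band in the frame of throat below 0.004 m and angle between the x axis of gauge_yellow and the y axis of throat, either way round below 0.14 rad and angle between gauge_yellow's own z axis and vertical below 0.06 rad and value of joint separator between 0.51 and 0.66 rad and linear speed of gauge_yellow below 0.02 m/s); the robot touches nothing.
It fails at once if the blue gauge is shifted (distance of gauge_blue from where it was at the start of the episode above 0.02 m).
It fails at once if a bystander is knocked about (distance of any of stamp, stapler, tape, bottle, pens from where it was at the start of the episode above 0.03 m).
It also fails if it takes over 56 s, if anything falls off the work surface, if the arm or the gripper's body presses on something with over 40 N, if the wrist force passes 120 N, or if a joint passes its speed limit or range.

## Robot

A 6-joint arm with a two-finger parallel gripper is mounted at the origin on the work surface. World frame = base frame: x ahead of the robot, y to its left, z up, the work surface at z = 0. Lengths are in m, angles in rad, forces in N, time in s.
With the tool pointing down it reaches from about 0.375 to 0.825 m from the base axis. Payload 5.5 kg.
Tool frame: the origin (TCP) lies on the centre line of the jaws, within the pads' length; the fingertips stand 19 mm ahead of it and the grasp point (between the pads) is the TCP (env.tips_ahead is the distance from the TCP to the fingertips, in m); z points along the fingers, y is the line along which they close (so a half turn about z gives the same grasp; the last joint's range is limited). The gripper opens to 85 mm and grips with 20 to 120 N. Pads are 22 mm wide; open, the fingers measure 114 mm over their backs; the gripper's body (76 mm by 85 mm) begins 54 mm behind the grasp point. The pads swing forward as they close: fully open they stand 13 mm farther back than shut.
Start: joints at [1.311, 0.314, -0.047, 1.21, 0, 1.571], TCP at [0.154, 0.58, 0.25] pointing down, gripper open.
Joint ranges: [-2.67, 2.67], [-0.69, 1.73], [-1.03, 1.25], [-2.08, 2.16], [-1.42, 1.45], [-3.14, 3.14]. Speed limits (rad/s): [2.39, 2.39, 3.01, 3.14, 3.14, 3.14].

## Interface

Orientations are given as a 3x3 rotation matrix whose columns are the frame's x, y, z axes.
In Python, from station import readout, capture, camera_info, hand_in, env gives the robot as it stands.
- The arm moves only by the shell command python3 -m crank 'ROWS' [FORCE]. ROWS is text: rows parted by semicolons, each of 7 numbers parted by spaces: the shift along the tool's x, y, z in m, then the turn, a rotation vector about the tool's x, y, z in rad, then the opening, from -1 (shut) to 1 (fully open). A call has 1 to 10 rows; each row shifts and turns the commanded pose from where the row before left it, along the tool's axes as they then stand; what a row does not reach is not made up. A row lasts 1/8 s, in which the tool goes at most 62.5 mm and 10.7 degrees, less where a joint would pass 70% of its speed; a pose out of reach is approached as far as the arm can. A call with a gripper value outside its range is refused whole. The fingers move at their own pace and stop on an object; FORCE is the grip in N (left out, the last holds). Time passes only in rows, so rows that do not move let the fingers close. It gives the time, the measured TCP pose, the force, the opening and the grip force at its end, in the units of the state.
- readout.get_state(): the state, without advancing time (a new reading comes with each control period).
- capture(name): name is "scene" or "top" or "wrist"; returns the picture (420x560x3 uint8, red, green, blue); there is no depth.
- camera_info(name): a dict with "camera_matrix" (3x3 intrinsics, pixels), "dist_coeffs" ([k1, k2, p1, p2, k3] as OpenCV has them; the pictures are not rectified), "R" (3x3) and "t" (3): a world point X has camera coordinates R X + t. Camera axes: x right, y down, z forward; pixel columns grow to the right and rows downward; lengths in m; the calibration is good to about 2 mm. A picture is of the moment at which its call begins: read the wrist's pose just before it. camera_info takes no time and is no camera call; for the wrist camera it gives the pose at the moment of the call.
- hand_in(): hands the job in; it is judged then, once.
The state is a dict: "clock": time; "qpos": joint angles; "qvel": joint speeds; "effort": joint torques, N m; "ee_pos": TCP position; "orientation": TCP orientation; "wrist_force": force on the tool from outside, world axes, zero at the start; "wrist_torque": the same for the moment, N m; "gripper_width": finger opening in m; "grip_force": force on a finger pad.
Only numpy, scipy, OpenCV 4.12 (cv2) and the standard library are available. Lean on these libraries where they do the work, as an engineer would, in place of code of your own. Each camera call takes 0.05 s, during which the arm holds its last target. There are 200 camera calls.

## Working session

There is one attempt and no reset: what is moved stays moved. The work goes in short steps, Python scripts to look and compute and a shell command to move; the robot and the scene stay as the last step left them, time stands still between calls to the robot, and variables do not carry over. Pictures are saved under pics/ and viewed, at most 10 in all, crops included, and the job is handed in when it is done.

```bash
mkdir -p pics; ls; cat > h.py <<'E'
import numpy as np, cv2
from station import readout, capture, camera_info, env
def snap(name,fn):
    ci=camera_info(name); im=capture(name); cv2.imwrite('pics/'+fn+'.png',cv2.cvtColor(im,cv2.COLOR_RGB2BGR)); return im,ci
def rays(ci,px):
    K=np.array(ci['camera_matrix']);d=np.array(ci['dist_coeffs']);R=np.array(ci['R']);t=np.array(ci['t'])
    u=cv2.undistortPoints(np.array(px,float).reshape(-1,1,2),K,d).reshape(-1,2)
    return -R.T@t, np.c_[u,np.ones(len(u))]@R
def onz(ci,px,z):
    o,r=rays(ci,px); return o+r*((z-o[2])/r[:,2])[:,None]
def proj(ci,X):
    R=np.array(ci['R']);return cv2.projectPoints(np.array(X,float).reshape(-1,3),cv2.Rodrigues(R)[0],np.array(ci['t']),np.array(ci['camera_matrix']),np.array(ci['dist_coeffs']))[0].reshape(-1,2)
E
python3 - <<'E'
from h import *
import pickle
for n in('scene','top','wrist'):
    im,ci=snap(n,n+'0'); pickle.dump((im,ci),open(n+'.pkl','wb')); print(n,-np.array(ci['R']).T@ci['t'])
s=readout.get_state(); print(s['clock'],s['ee_pos'],s['orientation'])
E
```

```text
pics
scene [ 1.12108086 -0.13652187  1.19112114]
top [0.46865188 0.03859199 1.44022471]
wrist [0.08733188 0.59703608 0.37376173]
0.15 [0.15400783 0.57945245 0.24963842] [[-9.66448908e-01  2.56858712e-01 -3.32571005e-04]
 [ 2.56858927e-01  9.66448043e-01 -1.29273194e-03]
 [-1.06368641e-05 -1.33478320e-03 -9.99999109e-01]]
```

View pics/top0.png

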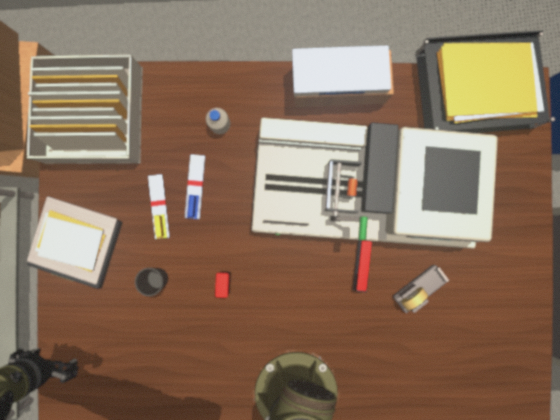

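View pics/scene0.png

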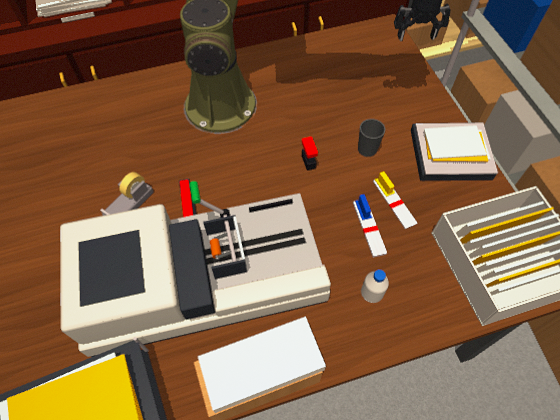

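The top view shows the yellow gauge at about (158,207) with its nose up. The blue gauge is at (195,187), the belts at rows 178-192, the front plate at col ~330-338, the green grip at (363,228) and the stapler just in front of the lever at (363,265). The scene view agrees.

```bash
python3 - <<'E'
from h import *
import pickle
im,ci=pickle.load(open('top.pkl','rb'))
def crop(im,x0,y0,x1,y1,k): return cv2.resize(im[y0:y1,x0:x1],None,fx=k,fy=k,interpolation=cv2.INTER_CUBIC)
c=crop(im,250,112,400,250,5); cv2.imwrite('pics/c1.png',c[:600,:,::-1])
hsv=cv2.cvtColor(im,cv2.COLOR_RGB2HSV)
roi=np.zeros(im.shape[:2],np.uint8); roi[170:245,140:180]=255
Y=cv2.inRange(hsv,(20,120,80),(35,255,255))&roi
W=cv2.inRange(hsv,(0,0,150),(180,60,255))&roi
Rd=(cv2.inRange(hsv,(0,180,120),(5,255,255))|cv2.inRange(hsv,(175,180,120),(180,255,255)))&roi
for n,m in(('Y',Y),('W',W),('R',Rd),('all',Y|W|Rd)):
    p=cv2.findNonZero(m).reshape(-1,2).astype(np.float32); r=cv2.minAreaRect(p); b=cv2.boxPoints(r)
    z={'Y':.044}.get(n,.006)
    print(n,len(p),p.mean(0),'c',onz(ci,[r[0],p.mean(0)],z).round(4).tolist(),r,onz(ci,b,z)[:,:2].round(4).tolist())
im2,ci2=pickle.load(open('scene.pkl','rb'))
P=[]
for I in(im,im2):
    h=cv2.cvtColor(I,cv2.COLOR_RGB2HSV); g=cv2.inRange(h,(50,150,60),(80,255,255)); n,l,s,cc=cv2.connectedComponentsWithStats(g); k=1+s[1:,4].argmax(); print('green',s[k],cc[k]); P.append(cc[k])
o1,r1=rays(ci,[P[0]]);o2,r2=rays(ci2,[P[1]])
a=np.linalg.lstsq(np.c_[r1[0],-r2[0]],o2-o1,rcond=None)[0]; print(o1+a[0]*r1[0],o2+a[1]*r2[0])
E
```

```text
Y 209 [159.9378  226.74162] c [[0.4684, 0.3792, 0.044], [0.4692, 0.3791, 0.044]] ((159.89024353027344, 227.01219177246094), (22.96976089477539, 9.276249885559082), 83.6598129272461) [[0.4985, 0.396], [0.5015, 0.3703], [0.4385, 0.3626], [0.4355, 0.3882]]
W 638 [157.58934 197.7351 ] c [[0.5284, 0.3944, 0.006], [0.5516, 0.3961, 0.006]] ((158.09754943847656, 205.8780517578125), (64.05028533935547, 15.681278228759766), 83.6598129272461) [[0.6167, 0.4283], [0.6217, 0.3835], [0.4407, 0.3609], [0.4355, 0.4055]]Traceback (most recent call last):
  File "<stdin>", line 12, in <module>
AttributeError: 'NoneType' object has no attribute 'reshape'
```

View pics/c1.png

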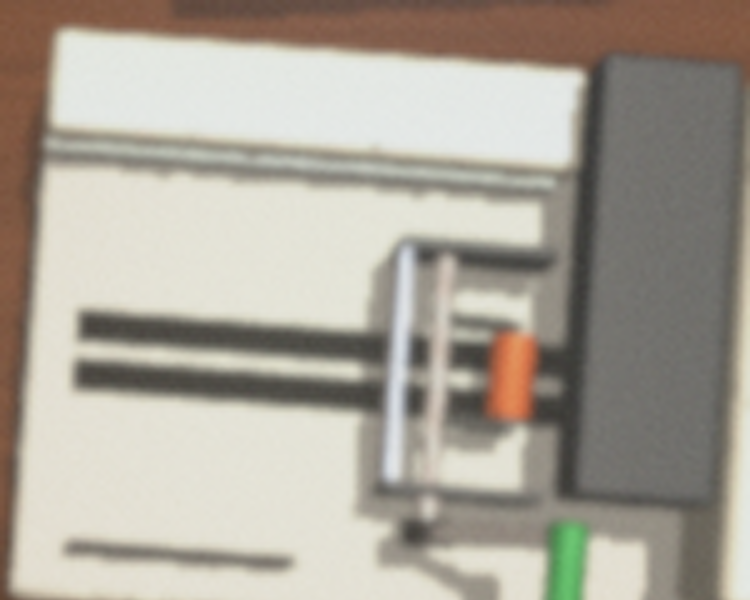

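The crop shows the belts running from about (77,351) to (570,385), measured at mid-line. The plate's top outer edge runs from about (399,243) to (384,485), and the green grip starts at (568,522). Next I'll measure these.

```bash
python3 - <<'E'
from h import *
import pickle
im,ci=pickle.load(open('top.pkl','rb')); im2,ci2=pickle.load(open('scene.pkl','rb'))
P=[]
for I in(im,im2):
    h=cv2.cvtColor(I,cv2.COLOR_RGB2HSV); g=cv2.inRange(h,(45,120,50),(85,255,255)); n,l,s,cc=cv2.connectedComponentsWithStats(g); k=1+s[1:,4].argmax(); print('green',s[k],cc[k]); P.append(cc[k])
o1,r1=rays(ci,[P[0]]);o2,r2=rays(ci2,[P[1]])
a=np.linalg.lstsq(np.c_[r1[0],-r2[0]],o2-o1,rcond=None)[0]; print('grip',o1+a[0]*r1[0],o2+a[1]*r2[0])
# belts: dark in cols 268..322
g=cv2.cvtColor(im,cv2.COLOR_RGB2GRAY).astype(float)
pts=[]
for c in range(270,322,2):
    col=180-np.clip(g[168:200,c],0,180); col[col<40]=0
    pts.append((c,168+(col*np.arange(32)).sum()/col.sum()))
X=onz(ci,pts,.085); f=np.polyfit(X[:,1],X[:,0],1); print('belt mid x=a*y+b',f,'yaw',np.arctan(f[0]), 'res',np.abs(np.polyval(f,X[:,1])-X[:,0]).max())
# plate top outer edge from crop
e=np.array([[399,243],[384,485]])/5+[250,112]-0.4
E_=onz(ci,e,.153); print('plate edge',E_, 'len',np.linalg.norm(E_[0]-E_[1]))
y=E_[:,1].mean()
# intersect belt line with plate edge (xy)
A=E_[0,:2];d=E_[1,:2]-A
t=(np.polyval(f,A[1])-A[0])/(d[0]-f[0]*d[1]); T=A+t*d; print('throat',T,t)
# deck corners check
dk=np.array([[60,30],[12,590]])/5+[250,112]; print('deck end',onz(ci,dk,.085))
E
```

```text
green [361 234   3   4   8] [362.    235.375]
green [190 181  10  23 177] [194.42372881 191.94915254]
grip [ 0.45045169 -0.15438063  0.20234582] [ 0.45081219 -0.15266813  0.20207356]
belt mid x=a*y+b [0.07236549 0.58571187] yaw 0.07223956677495391 res 0.0007541417695988706
plate edge [[ 0.64114544 -0.07861377  0.153     ]
 [ 0.51743641 -0.07112904  0.153     ]] len 0.12393524513265211
throat [ 0.58028939 -0.07493181] 0.49192893823644007
deck end [[0.76370677 0.09713108 0.085     ]
 [0.4618372  0.12073109 0.085     ]]
```

```bash
cat >> h.py <<'E'
from scipy.spatial.transform import Rotation as Ro
def plan(pos,yaw):
    s=readout.get_state(); p=np.array(s['ee_pos']); R=np.array(s['orientation'])
    y=np.array([np.cos(yaw),np.sin(yaw),0]); z=np.array([0,0,-1.]); T=np.c_[np.cross(y,z),y,z]
    print('clk',s['clock'],'at',p.round(4),'w',s['gripper_width'],'F',np.round(s['wrist_force'],2))
    print('shift then turn:',(R.T@(np.array(pos)-p)).round(4),'turn',Ro.from_matrix(R.T@T).as_rotvec().round(4),'shift if turned first',(T.T@(np.array(pos)-p)).round(4))
E
python3 - <<'E'
from h import *
import pickle
im,ci=pickle.load(open('top.pkl','rb')); im2,ci2=pickle.load(open('scene.pkl','rb'))
print(onz(ci,[[363,228]],.235),onz(ci2,[[194.4,192]],.232))
plan([.473,.385,.22],np.pi/2+.124)
E
```

```text
[[ 0.4685054  -0.15166543  0.235     ]] [[ 0.47121767 -0.15226494  0.232     ]]
clk 0.15 at [0.154  0.5795 0.2496] w 0.08509294636577404 F [ 0.43 -0.09 -0.4 ]
shift then turn: [-0.3582 -0.106   0.0298] turn [-1.300e-03 -2.000e-04 -3.838e-01] shift if turned first [-0.2925 -0.2324  0.0296]
```

```bash
python3 -m crank '-0.045 -0.013 0.0037 0 0 0 1;-0.045 -0.013 0.0037 0 0 0 1;-0.045 -0.013 0.0037 0 0 0 1;-0.045 -0.013 0.0037 0 0 0 1;-0.045 -0.013 0.0037 0 0 0 1;-0.045 -0.013 0.0037 0 0 0 1;-0.045 -0.013 0.0037 0 0 0 1;-0.043 -0.015 0.0037 0 0 -0.128 1;0 0 0 0 0 -0.128 1;0 0 0 0 0 -0.128 1'
python3 - <<'E'
from h import *
plan([.473,.385,.22],np.pi/2+.124)
im,ci=snap('wrist','w1')
E
```

```text
clock: 1.4
ee_pos: [0.4734, 0.3846, 0.2201]
orientation: [[-0.992, -0.127, -0.001], [-0.127, 0.992, -0.001], [0.001, -0.0, -1.0]]
wrist_force: [0.0, 0.0, 0.0]
gripper_width: 0.0856
grip_force: 0.0
clk 1.4 at [0.4734 0.3846 0.2201] w 0.0855669137592878 F [0.   0.01 0.02]
shift then turn: [0.0003 0.0004 0.0001] turn [-0.0005 -0.001   0.0028] shift if turned first [0.0003 0.0004 0.0001]
```

View pics/w1.png

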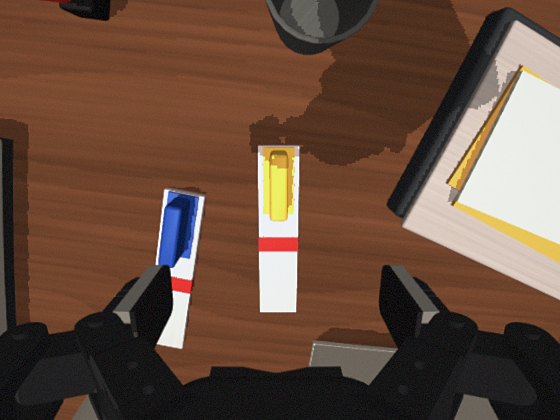

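The wrist view shows the yellow gauge straight ahead, its blade at cols 258-298 and rows 146-312, with the red band at row 244. The blue gauge is about 75 px (~75 mm) to the left, so I will narrow the fingers before going down.

```bash
python3 - <<'E'
from h import *
im=cv2.imread('pics/w1.png'); ci=camera_info('wrist')
h=cv2.cvtColor(im,cv2.COLOR_BGR2HSV)
roi=np.zeros(im.shape[:2],np.uint8); roi[135:325,245:310]=255
W=(cv2.inRange(h,(0,0,140),(180,50,255))|cv2.inRange(h,(0,150,130),(5,255,255))|cv2.inRange(h,(175,150,130),(180,255,255))|cv2.inRange(h,(20,90,70),(35,255,255)))&roi
p=cv2.findNonZero(W).reshape(-1,2).astype(np.float32); r=cv2.minAreaRect(p); print(r)
b=onz(ci,cv2.boxPoints(r),.006); print(b.round(4).tolist(),'mean',b.mean(0))
Rd=(cv2.inRange(h,(0,150,130),(5,255,255))|cv2.inRange(h,(175,150,130),(180,255,255)))&roi
q=onz(ci,[cv2.findNonZero(Rd).reshape(-1,2).mean(0)],.006)[0];print('band',q)
# centreline from row-midpoints of blade below the grip
m=[(np.nonzero(W[v])[0].mean(),v) for v in range(228,308)]
X=onz(ci,m,.006); f=np.polyfit(X[:,0],X[:,1],1); yaw=np.arctan(f[0])
u=np.array([np.cos(yaw),np.sin(yaw)]); g=np.array([q[0],np.polyval(f,q[0])])-.066*u; print('yaw',yaw,'grip',g)
G=cv2.inRange(h,(20,200,200),(35,255,255))&roi; print('grip top',onz(ci,[cv2.minAreaRect(cv2.findNonZero(G))[0]],.044))
plan([*g,.03],np.pi/2+yaw)
E
```

```text
((278.5, 228.5), (165.0, 41.0), 90.0)
[[0.4396, 0.3635, 0.006], [0.4345, 0.4022, 0.006], [0.6108, 0.4287, 0.006], [0.6166, 0.3842, 0.006]] mean [0.5253978  0.39463003 0.006     ]
band [0.53600097 0.3950371  0.006     ]
yaw 0.13610717815716886 grip [0.47061136 0.38611927]Traceback (most recent call last):
  File "<stdin>", line 14, in <module>
cv2.error: OpenCV(4.12.0) /io/opencv/modules/imgproc/src/convhull.cpp:143: error: (-215:Assertion failed) total >= 0 && (depth == CV_32F || depth == CV_32S) in function 'convexHull'
```

```bash
python3 -m crank '0.0026 0.0018 0 0 0 -0.006 0.2;0 0 0.04 0 0 0 0.2;0 0 0.04 0 0 0 0.2;0 0 0.04 0 0 0 0.2;0 0 0.03 0 0 0 0.2;0 0 0.02 0 0 0 0.2;0 0 0.014 0 0 0 0.2;0 0 0.006 0 0 0 0.2;0 0 0 0 0 0 0.2;0 0 0 0 0 0 0.2'
python3 -m crank '0 0 0 0 0 0 -0.2;0 0 0 0 0 0 -0.5;0 0 0 0 0 0 -1;0 0 0 0 0 0 -1;0 0 0 0 0 0 -1;0 0 0 0 0 0 -1;0 0 0 0 0 0 -1' 45
```

```text
clock: 2.7
ee_pos: [0.4706, 0.3874, 0.0316]
orientation: [[-0.992, -0.13, 0.001], [-0.13, 0.992, 0.001], [-0.001, 0.001, -1.0]]
wrist_force: [0.0, 0.1, -0.7]
gripper_width: 0.0509
grip_force: 0.0
clock: 3.58
ee_pos: [0.4704, 0.3871, 0.0312]
orientation: [[-0.992, -0.13, 0.001], [-0.13, 0.992, 0.0], [-0.001, 0.0, -1.0]]
wrist_force: [-0.6, -0.8, 6.1]
gripper_width: 0.0155
grip_force: 45.2
```

```bash
python3 -m crank '0 0 -0.01 0 0 0 -1;0 0 -0.03 0 0 0 -1;0 0 -0.05 0 0 0 -1;0 0 -0.05 0 0 0 -1;0 0 -0.04 0 0 0 -1;0 0 -0.01 0 0 0 -1'
python3 -m crank '-0.004 -0.015 0 0 0 0 -1;-0.008 -0.03 0 0 0 0 -1;-0.01 -0.036 0 0 0 0 -1;-0.01 -0.036 0 0 0 0 -1;-0.01 -0.036 0 0 0 0 -1;-0.01 -0.036 0 0 0 0 -1;-0.01 -0.036 0 0 0 0 -1;-0.01 -0.036 0 0 0 0 -1;-0.008 -0.03 0 0 0 0 -1;-0.004 -0.015 0 0 0 0 -1'
python3 -m crank '0 0 0 0 0 0.1 -1;0 0 0 0 0 0.18 -1;0 0 0 0 0 0.18 -1;0 0 0 0 0 0.18 -1;0 0 0 0 0 0.18 -1;0 0 0 0 0 0.18 -1;0 0 0 0 0 0.18 -1;0 0 0 0 0 0.18 -1;0 0 0 0 0 0.18 -1;0 0 0 0 0 0.18 -1'
python3 -m crank '0 0 0 0 0 0.053 -1;0 0 0 0 0 0 -1'
python3 - <<'E'
from h import *
plan([.5923,.0945,.22],-.072)
snap('wrist','w2'); im,_=snap('top','t2'); cv2.imwrite('pics/t2c.png',cv2.resize(im[120:250,230:400,::-1],None,fx=4.6,fy=4.6,interpolation=cv2.INTER_CUBIC))
E
```

```text
clock: 4.32
ee_pos: [0.4711, 0.3878, 0.2238]
orientation: [[-0.992, -0.13, 0.003], [-0.13, 0.992, 0.003], [-0.004, 0.002, -1.0]]
wrist_force: [0.1, 0.0, -2.0]
gripper_width: 0.0155
grip_force: 44.5
clock: 5.58
ee_pos: [0.5921, 0.0919, 0.2182]
orientation: [[-0.992, -0.128, -0.004], [-0.128, 0.992, -0.001], [0.004, -0.0, -1.0]]
wrist_force: [-0.8, 0.4, -1.5]
gripper_width: 0.0156
grip_force: 44.3
clock: 6.82
ee_pos: [0.592, 0.0945, 0.2192]
orientation: [[0.024, 1.0, -0.003], [1.0, -0.024, -0.0], [-0.0, -0.003, -1.0]]
wrist_force: [0.2, -0.5, -1.5]
gripper_width: 0.0154
grip_force: 44.3
clock: 7.08
ee_pos: [0.5922, 0.0944, 0.2194]
orientation: [[0.071, 0.997, -0.002], [0.997, -0.071, -0.0], [-0.0, -0.002, -1.0]]
wrist_force: [-0.7, 0.6, -1.5]
gripper_width: 0.0153
grip_force: 44.3
clk 7.075 at [0.5922 0.0944 0.2194] w 0.015308961566429307 F [-0.75  0.58 -1.53]
shift then turn: [ 0.0001  0.0001 -0.0006] turn [-0.0022  0.0003  0.001 ] shift if turned first [ 0.0001  0.0001 -0.0006]
```

View pics/w2.png

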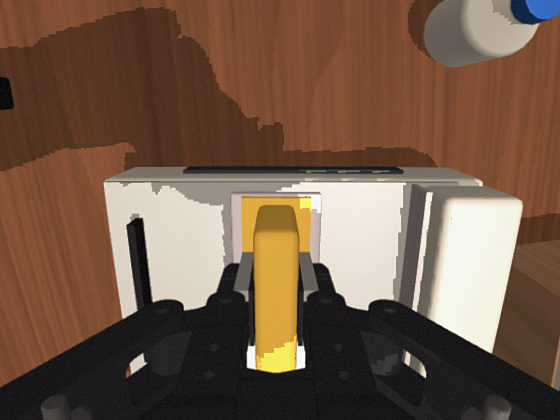

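The wrist view shows the gauge held square, with its rear blade edge at row 193 and cols 232-321. The deck's end edge is at row ~182, cols 105-480.

```bash
python3 - <<'E'
from h import *
ci=camera_info('wrist')
r=onz(ci,[[232,193],[321,193]],.194); print('rear',r, r.mean(0), np.linalg.norm(r[0]-r[1]))
d=onz(ci,[[106,182],[402,182]],.085); print('deck end',d)
u=np.array([.072,.9974]); p=np.array([.5922,.0944]); print('exp rear',p+.034*u)
T=np.array([.580,-.076]); e=d[:,:2]-T; print('deck end feeder y',e@u,'x',e@np.array([.9974,-.072]))
im=cv2.imread('pics/w2.png'); g=cv2.cvtColor(im,cv2.COLOR_BGR2GRAY)
for c in(150,350): print(c,g[160:200,c].tolist())
E
```

```text
rear [[0.57577813 0.12944891 0.194     ]
 [0.61461103 0.12668754 0.194     ]] [0.59519458 0.12806822 0.194     ] 0.03893095485092368
deck end [[0.46484872 0.12065032 0.085     ]
 [0.68850509 0.10458109 0.085     ]]
exp rear [0.594648  0.1283116]
deck end feeder y [0.18784814 0.18792395] x [-0.12901071  0.09522114]
150 [60, 58, 60, 57, 59, 59, 63, 112, 113, 112, 113, 113, 113, 116, 117, 115, 116, 122, 141, 159, 164, 102, 166, 225, 224, 222, 222, 224, 222, 220, 222, 218, 220, 220, 216, 219, 217, 217, 217, 219]
350 [63, 61, 58, 60, 63, 55, 51, 26, 23, 41, 85, 107, 49, 63, 105, 114, 113, 130, 163, 183, 153, 113, 182, 248, 243, 240, 239, 240, 239, 239, 239, 239, 239, 240, 238, 238, 238, 239, 239, 239]
```

View pics/t2c.png

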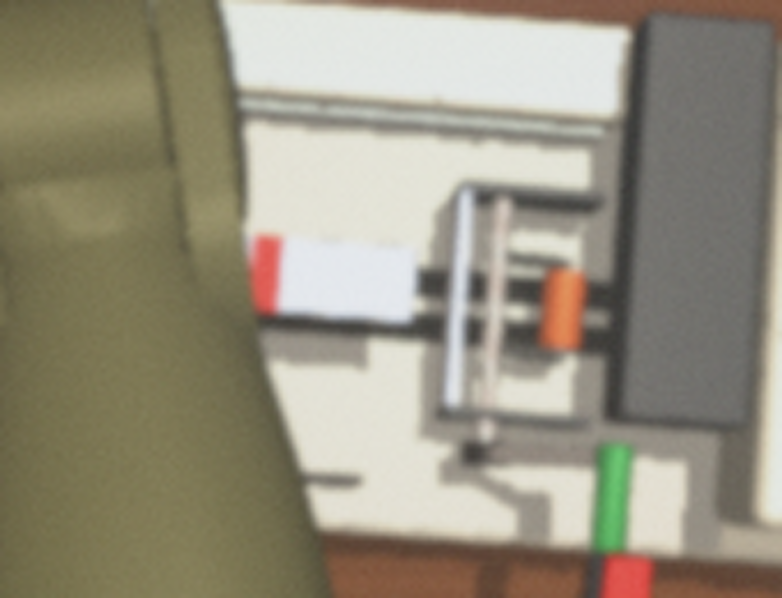

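The top crop shows the blade in line with the belts, its nose about 25 mm before the plate. The calibration checks agree: deck end at 187.9 mm against 188, blade width 38.9 mm against 40. Lowering, then sliding in.

```bash
python3 -m crank '0 0 0.02 0 0 0 -1;0 0 0.03 0 0 0 -1;0 0 0.03 0 0 0 -1;0 0 0.014 0 0 0 -1;0 0 0.006 0 0 0 -1;0 0 0 0 0 0 -1'
python3 -m crank '-0.01 0 0 0 0 0 -1;-0.012 0 0 0 0 0 -1;-0.012 0 0 0 0 0 -1;-0.012 0 0 0 0 0 -1;-0.012 0 0 0 0 0 -1;-0.012 0 0 0 0 0 -1;-0.012 0 0 0 0 0 -1;-0.012 0 0 0 0 0 -1;-0.008 0 0 0 0 0 -1;-0.003 0 0 0 0 0 -1'
python3 - <<'E'
from h import *
u=np.array([.072,.9974]); plan([*(np.array([.580,-.076])+.066*u),.1165],-.072)
E
```

```text
clock: 7.92
ee_pos: [0.5934, 0.0945, 0.1211]
orientation: [[0.072, 0.997, 0.0], [0.997, -0.072, 0.0], [0.0, 0.0, -1.0]]
wrist_force: [-0.6, 0.5, -1.5]
gripper_width: 0.0152
grip_force: 44.3
clock: 9.18
ee_pos: [0.5855, -0.0108, 0.1207]
orientation: [[0.072, 0.997, -0.0], [0.997, -0.072, 0.0], [0.0, -0.0, -1.0]]
wrist_force: [0.7, 0.2, -1.9]
gripper_width: 0.0153
grip_force: 44.3
clk 9.175 at [ 0.5855 -0.0108  0.1207] w 0.015319404896119933 F [ 0.69  0.19 -1.87]
shift then turn: [ 0.0006 -0.0008  0.0042] turn [-0.0001 -0.0001 -0.0005] shift if turned first [ 0.0006 -0.0008  0.0042]
```

Inserted, so I lower to contact in small steps.

```bash
python3 -m crank '0.0006 -0.0008 0.002 0 0 0 -1;0 0 0.0012 0 0 0 -1;0 0 0 0 0 0 -1'
python3 -m crank '0 0 0.001 0 0 0 -1;0 0 0 0 0 0 -1'
python3 -m crank '0 0 0.001 0 0 0 -1;0 0 0 0 0 0 -1'
```

```text
clock: 9.55
ee_pos: [0.5847, -0.0093, 0.1173]
orientation: [[0.071, 0.997, -0.0], [0.997, -0.071, 0.0], [0.0, -0.0, -1.0]]
wrist_force: [1.2, -0.4, -0.5]
gripper_width: 0.0154
grip_force: 44.3
clock: 9.8
ee_pos: [0.5847, -0.0095, 0.1164]
orientation: [[0.072, 0.997, -0.0], [0.997, -0.072, -0.0], [-0.0, -0.0, -1.0]]
wrist_force: [-0.4, 0.5, -1.7]
gripper_width: 0.0154
grip_force: 44.3
clock: 10.05
ee_pos: [0.5849, -0.0096, 0.1162]
orientation: [[0.072, 0.997, 0.0], [0.997, -0.072, 0.0], [0.0, 0.0, -1.0]]
wrist_force: [-2.1, 0.0, 4.9]
gripper_width: 0.0153
grip_force: 45.2
```

```bash
python3 -m crank '0 0 0 0 0 0 -0.4;0 0 0 0 0 0 -0.1;0 0 0 0 0 0 0.1;0 0 0 0 0 0 0.1;0 0 -0.01 0 0 0 0.1;0 0 -0.03 0 0 0 0.1;0 0 -0.05 0 0 0 0.1;0 0 -0.05 0 0 0 0.1;0 0 -0.03 0 0 0 0.1;0 0 0 0 0 0 0.1'
python3 - <<'E'
from h import *
im,c=snap('scene','s3'); a=cv2.resize(im[180:300,170:330,::-1],None,fx=4.8,fy=4.8,interpolation=cv2.INTER_CUBIC); cv2.imwrite('pics/s3c.png',a)
plan([.47,-.152,.3],-.072)
T=np.array([.580,-.076]);ux=np.array([.9974,-.072]);uy=np.array([.072,.9974])
W=lambda x,y,z:[*(T+x*ux+y*uy),.085+z]
# expected scene-crop pixels for plate bottom edge & band corners
for n,P in dict(bandF1=W(-.02,.008,.006),bandF2=W(.02,.008,.006),bandB1=W(-.02,-.008,.006),bandB2=W(.02,-.008,.006),nose1=W(-.02,-.08,.006),nose2=W(.02,-.08,.006),rear1=W(-.02,.1,.006),rear2=W(.02,.1,.006)).items(): print(n,((proj(c,P)[0]-[170,180])*4.8).round(0))
E
```

```text
clock: 11.3
ee_pos: [0.5865, -0.0097, 0.2893]
orientation: [[0.072, 0.997, 0.006], [0.997, -0.072, -0.0], [0.0, 0.006, -1.0]]
wrist_force: [0.0, -1.0, 0.1]
gripper_width: 0.047
grip_force: 0.0
clk 11.35 at [ 0.5856 -0.0097  0.2872] w 0.047180191345994264 F [-0.56 -1.05 -0.84]
shift then turn: [-0.1503 -0.105  -0.0132] turn [ 0.0031 -0.0001 -0.    ] shift if turned first [-0.1503 -0.105  -0.0128]
bandF1 [350. 291.]
bandF2 [365. 356.]
bandB1 [321. 297.]
bandB2 [335. 363.]
nose1 [189. 325.]
nose2 [201. 392.]
rear1 [516. 255.]
rear2 [534. 319.]
```

View pics/s3c.png

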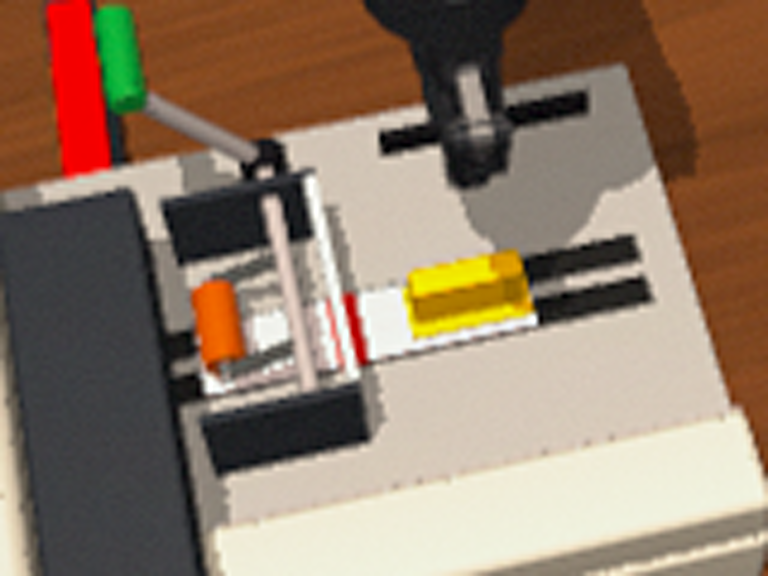

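The scene crop shows the gauge flat, with the plate standing over the middle of the red band (band front edge at ~(367,358), predicted (365,356)). Next is the lever: go above the green bar with the fingers shut.

```bash
python3 -m crank '-0.02 -0.015 0 0 0 0 -1;-0.033 -0.024 0 0 0 0 -1;-0.033 -0.024 0 0 0 0 -1;-0.033 -0.024 0 0 0 0 -1;-0.02 -0.015 0 0 0 0 -1;-0.0075 -0.0048 0 0 0 0 -1;0 0 0 0 0 0 -1'
python3 - <<'E'
from h import *
plan([.4685,-.1482,.261],-.072)
im,c=snap('scene','s4'); h=cv2.cvtColor(im,cv2.COLOR_RGB2HSV); g=cv2.inRange(h,(45,120,50),(85,255,255)); n,l,s,cc=cv2.connectedComponentsWithStats(g); k=1+s[1:,4].argmax(); print(s[k],cc[k])
E
```

```text
clock: 12.22
ee_pos: [0.4676, -0.1481, 0.285]
orientation: [[0.073, 0.997, -0.001], [0.997, -0.073, 0.001], [0.0, -0.001, -1.0]]
wrist_force: [0.2, 0.5, 0.6]
gripper_width: 0.0001
grip_force: 0.0
clk 12.225 at [ 0.4676 -0.1481  0.285 ] w 0.00011951313834654608 F [0.19 0.46 0.65]
shift then turn: [-0.0001  0.001   0.024 ] turn [-0.0006 -0.0005 -0.0008] shift if turned first [-0.0001  0.0009  0.024 ]
[190 185  10  19 146] [194.56164384 193.63013699]
```

```bash
python3 -m crank '0 0 0.012 0 0 0 -1;0 0 0.01 0 0 0 -1;0 0 0.003 0 0 0 -1;0 0 0.001 0 0 0 -1'
python3 -m crank '-0.0046 0 0.0028 0 0 0 -1;-0.0046 0 0.0029 0 0 0 -1;-0.0044 0 0.0034 0 0 0 -1;-0.0043 0 0.0035 0 0 0 -1;-0.0039 0 0.0038 0 0 0 -1;-0.0039 0 0.0038 0 0 0 -1;-0.0035 0 0.0042 0 0 0 -1;-0.0035 0 0.0043 0 0 0 -1;0 0 0 0 0 0 -1'
```

```text
clock: 12.78
ee_pos: [0.4676, -0.1479, 0.2591]
orientation: [[0.072, 0.997, -0.001], [0.997, -0.072, 0.0], [0.0, -0.001, -1.0]]
wrist_force: [0.1, -0.8, -0.2]
gripper_width: 0.0
grip_force: 0.0
clock: 13.9
ee_pos: [0.4654, -0.1813, 0.2307]
orientation: [[0.073, 0.997, 0.0], [0.997, -0.073, -0.0], [-0.0, 0.0, -1.0]]
wrist_force: [0.5, -1.7, 1.4]
gripper_width: 0.0002
grip_force: 0.8
```

```bash
python3 -m crank '-0.0031 0 0.0045 0 0 0 -1;-0.0031 0 0.0046 0 0 0 -1;0 0 0 0 0 0 -1'
python3 -m crank '-0.0015 0 0.0025 0 0 0 -1;0 0 0 0 0 0 -1'
python3 -m crank '-0.0015 0 0.0025 0 0 0 -1;0 0 0 0 0 0 -1'
python3 - <<'E'
from h import *
im,_=snap('scene','s5'); a=cv2.resize(im[150:280,150:330,::-1],None,fx=4.4,fy=4.4,interpolation=cv2.INTER_CUBIC); cv2.imwrite('pics/s5c.png',a)
E
```

```text
clock: 14.28
ee_pos: [0.4645, -0.1864, 0.2208]
orientation: [[0.072, 0.997, -0.001], [0.997, -0.072, 0.002], [0.002, -0.001, -1.0]]
wrist_force: [0.6, 0.3, -0.5]
gripper_width: -0.0001
grip_force: 0.0
clock: 14.52
ee_pos: [0.4645, -0.188, 0.2187]
orientation: [[0.072, 0.997, -0.001], [0.997, -0.072, 0.001], [0.001, -0.001, -1.0]]
wrist_force: [-0.6, 0.9, -0.1]
gripper_width: -0.0002
grip_force: 0.0
clock: 14.78
ee_pos: [0.4647, -0.1899, 0.2165]
orientation: [[0.072, 0.997, -0.0], [0.997, -0.072, 0.0], [0.0, -0.0, -1.0]]
wrist_force: [-0.3, 0.5, 0.9]
gripper_width: -0.0004
grip_force: 0.0
```

View pics/s5c.png

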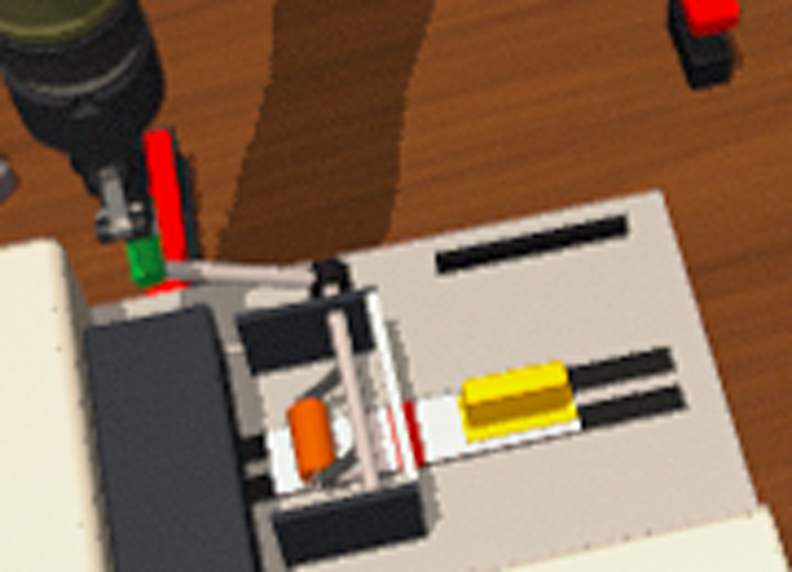

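The lever has followed down (green bar at ~(147,262) under the fingers) and the gauge has not moved. I'll creep until the roller resists.

```bash
for i in 1 2; do :; done; python3 -m crank '-0.0008 0 0.0015 0 0 0 -1;0 0 0 0 0 0 -1'
python3 -m crank '-0.0008 0 0.0015 0 0 0 -1;0 0 0 0 0 0 -1'
python3 -m crank '-0.0005 0 0.001 0 0 0 -1;0 0 0 0 0 0 -1'
```

```text
clock: 15.08
ee_pos: [0.4647, -0.1907, 0.2151]
orientation: [[0.072, 0.997, -0.0], [0.997, -0.072, -0.0], [-0.0, -0.0, -1.0]]
wrist_force: [0.1, -0.0, -0.9]
gripper_width: -0.0001
grip_force: 0.0
clock: 15.32
ee_pos: [0.4646, -0.1916, 0.2137]
orientation: [[0.072, 0.997, 0.0], [0.997, -0.072, -0.0], [-0.0, 0.0, -1.0]]
wrist_force: [0.1, -0.8, 0.5]
gripper_width: 0.0001
grip_force: 0.3
clock: 15.58
ee_pos: [0.4647, -0.1919, 0.2133]
orientation: [[0.072, 0.997, 0.001], [0.997, -0.072, 0.0], [0.0, 0.001, -1.0]]
wrist_force: [-1.2, 1.5, 5.8]
gripper_width: 0.0002
grip_force: 2.9
```

Resistance comes at exactly the expected height (tip 0.1943 against 0.1946). One small press to seat it, then retreat.

```bash
python3 -m crank '0 0 0.001 0 0 0 -1;0 0 0 0 0 0 -1'
python3 -m crank '0 0 -0.01 0 0 0 -1;0 0 -0.03 0 0 0 -1;0 0 -0.04 0 0 0 -1;0 0 -0.04 0 0 0 -1;0 -0.03 0 0 0 0 -1;0 -0.03 0 0 0 0 -1;0 0 0 0 0 0 -1;0 0 0 0 0 0 -1'
python3 - <<'E'
from h import *
im,c=snap('scene','s6'); a=cv2.resize(im[150:280,150:330,::-1],None,fx=4.4,fy=4.4,interpolation=cv2.INTER_CUBIC); cv2.imwrite('pics/s6c.png',a)
T=np.array([.580,-.076]);ux=np.array([.9974,-.072]);uy=np.array([.072,.9974])
h=cv2.cvtColor(im,cv2.COLOR_RGB2HSV); g=cv2.inRange(h,(45,120,50),(85,255,255)); n,l,s,cc=cv2.connectedComponentsWithStats(g); k=1+s[1:,4].argmax(); print(s[k],cc[k])
for q in(.45,.51,.58,.66):
    th=np.pi/3-q; print(q,proj(c,[*(T-.104*ux+(-.025-.11*np.cos(th))*uy),.135+.11*np.sin(th)]))
E
```

```text
clock: 15.82
ee_pos: [0.4647, -0.192, 0.213]
orientation: [[0.072, 0.997, 0.001], [0.997, -0.072, -0.0], [-0.0, 0.001, -1.0]]
wrist_force: [-3.2, 0.4, 10.5]
gripper_width: 0.0001
grip_force: 5.5
clock: 16.82
ee_pos: [0.4052, -0.1878, 0.3319]
orientation: [[0.072, 0.997, 0.001], [0.997, -0.072, -0.0], [-0.0, 0.001, -1.0]]
wrist_force: [0.6, -0.6, 0.3]
gripper_width: 0.0001
grip_force: 0.0
[177 194  10  22 151] [181.38410596 204.50993377]
0.45 [[183.69153883 201.99078226]]
0.51 [[182.66816902 203.45782605]]
0.58 [[181.67605588 205.17333045]]
0.66 [[180.8113462 207.1273771]]
```

View pics/s6c.png

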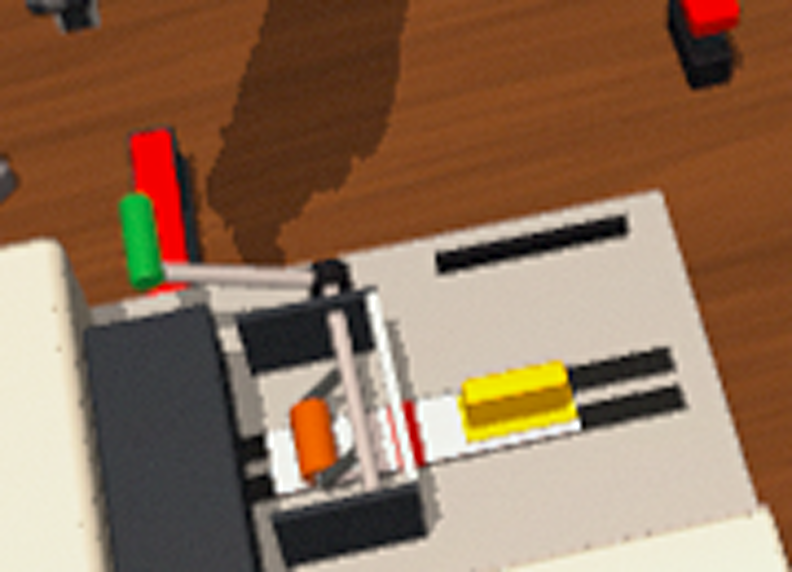

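The lever stays down: the green centroid is at (181.4,204.5), and the model gives (181.7,205.2) for 0.58. The roller is on the blade, the band is under the plate and the robot is clear.

```bash
python3 -c "
from station import hand_in
print(hand_in())"
```

```text
the job is handed in; nothing more can be done
None
```

I handed the job in at about 17 s; no verdict came back. The yellow gauge lies flat on the belts with the front plate over its red band. The lever is down at about 0.58 by the camera, with the roller on the blade, and the robot is clear of everything.

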